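# Seat a culture dish in the colony counter and take a first count

## Task

Get the culture dish on the colony counter ready and take the first count, using only your fingertips: slide the dish along the counter's deck until it drops flat into the round well, then press the round zero key in and let it go, then press down gently on the lid of the seated dish so that the plate under it gives, and let it come back up. Never lift or carry the dish, and leave the other dish and the marker pen where they lie.

Things in the scene. Friction and masses are not known exactly. Their poses are not given: they have to be found in the camera images.
- counter: colony counter: low white instrument, fixed, 190 mm deep (x, to its back), 260 mm wide (y, to its left), z up. Origin on the bench under its middle. Flat deck 50 mm above the bench, x -40 to +95 mm, full width. In front of it (x -95 to -40) a control panel slopes down at 20 degrees to 30 mm; on it a dark window and flat pads (only drawn) and the zero key.
- well (a point): centre of the mouth of the round well, at deck height; counter frame (30, -70, 50) mm. The well is 97 mm across with a small chamfer, and 8 mm deep down to the white press plate. Its edge is flush with the deck but for the locator lip on the far (-y) side.
- press_plate (a joint): the white round plate that is the well's floor, on a spring: 0 = up (8 mm below the deck), 0.005 = fully pressed (5 mm down). It takes 2.5 N to start and 5 N at the bottom; the dish's weight alone does not move it. A count is taken at 0.0025 or more.
- zero_key (a joint): travel of the zero key along the normal of the sloping panel: 0 = out, 0.004 = fully in; it takes 2 N to start and 4 N at the bottom, springs back. It counts as pressed at 0.002 or more.
- zero_key_top (a point): middle of the top of the zero key, a round grey key 24 mm across that stands 6 mm proud of the panel on a square black patch, at the left end of the sloping panel (counter frame about (-70, 80, 46) mm). It may be pressed straight down or along the panel's normal.
- dish: closed culture dish (lid on), pale agar, 91 mm across, 16.5 mm high, about 40 g, loose; the lid overhangs the 88 mm base from 4 mm up. Origin: centre of its underside, z up. It starts flat on the deck, left (+y) of the well, 70 to 135 mm from its centre. Over the edge its front dips and its rear rises up to 7 mm; nudged on, it falls flat, underside 8 mm below the deck, lid 8 mm above it.
- next_dish: another closed dish of the same size, with pink agar, loose on the bench to the right: to be left alone. Origin at the centre of its underside.
- pen: capped marker pen, 134 mm long, 12 mm thick, loose on the bench to the right of the counter: to be left alone. Origin under its middle.
- locator (a point): middle of the locator lip, on its inner face at deck height: a grey lip 7 mm high and 5 mm thick along the well's edge, 120 degrees of arc centred on the counter's -y side, opposite the free deck. A dish slid against its inside is over the well and drops.

How it is judged:
By the outcome, as a careful person would: the job done as asked, in the order asked, and still so for the second after the job is handed in, with the robot touching nothing.
It also fails if it takes over 51 s, if anything falls off the work surface, if the arm or the gripper's body presses on something with over 40 N, if the wrist force passes 120 N, or if a joint passes its speed limit or range.

## Robot

A 6-joint arm with a two-finger parallel gripper is mounted at the origin on a cart in front of the work surface, level with it; the furniture and walls round the work are solid. World frame = base frame: x ahead of the robot, y to its left, z up, the work surface at z = 0. Lengths are in mm, angles in rad, forces in N, time in s.
With the tool pointing down it reaches from about 350 to 875 mm from the base axis. Payload 4.2 kg.
Tool frame: the origin (TCP) lies between the finger pads; the fingertips stand 19 mm ahead of it and the grasp point (between the pads) is the TCP; y points along the fingers, z is the direction in which the jaws open and shut, and the axes are right-handed (so a half turn about y gives the same grasp; the last joint's range is limited). The gripper opens to 85 mm and grips with 20 to 120 N. Pads are 22 mm wide; open, the fingers measure 114 mm over their backs; the gripper's body (76 mm by 85 mm) begins 54 mm behind the grasp point. The pads swing forward as they close: fully open they stand 13 mm farther back than shut.
Start: joints at [-0.937, 0.385, 0.008, 0, -1.194, -0.259], TCP at [228.818, -581.586, 250.312] pointing down, gripper open.
Joint ranges: [-3.14, 3.14], [-1.21, 2.06], [-1.07, 1.41], [-3.16, 2.05], [-2.99, -0.16], [-3.1, 3.1]. Speed limits (rad/s): [2.79, 2.79, 3.14, 3.14, 3.14, 3.14].

## Interface

Orientations are given as a unit quaternion [x, y, z, w].
In Python, from bench import arm gives the robot as it stands.
- The arm moves only by the shell command python3 -m inch 'ROWS'. ROWS is JSON, a list of rows, each a list of 7 numbers: the opening, from 0 (shut) to 1 (fully open), then the shift along the tool's x, y, z in cm, then the turn, a rotation vector about the tool's x, y, z in degrees. A call has 1 to 20 rows; each row is the pose to reach, as a shift and turn from the pose commanded when the call began, along the tool's axes at that moment; what a row does not reach only later rows make up. A row lasts 1/12 s, in which the tool goes at most 41.7 mm and 7.16 degrees, less where a joint would pass 70% of its speed; a pose out of reach is approached as far as the arm can. A call with a gripper value outside its range is refused whole. The fingers move at their own pace and stop on an object; the grip force is fixed at half the most. Time passes only in rows, so rows that repeat a pose let the fingers close. It gives the time, the measured TCP pose, the force and the opening at its end, in the units of the state.
- arm.read_state(): the state, without advancing time (a new reading comes with each control period).
- arm.get_image(name): name is "side" or "top"; returns the picture (400x640x3 uint8, red, green, blue); there is no depth.
- arm.camera_params(name): a dict with "fx", "fy", "cx", "cy" (pixels), "D" ([k1, k2, p1, p2, k3] as OpenCV has them; the pictures are not rectified), "rvec" (rotation vector, rad) and "tvec" (3), from world to camera coordinates, as OpenCV has them. Camera axes: x right, y down, z forward; pixel columns grow to the right and rows downward; lengths in mm; the calibration is good to about 2 mm. A picture is of the moment at which its call begins. camera_params takes no time and is no camera call.
- arm.job_done(): hands the job in, once; it reports no verdict.
Trained networks look in the newest picture that a camera, given by its name, has taken for a name from the list of things; names that differ only in an ending like _2 or _b are one class to them, and where a whole thing is asked for, a point or a joint stands for the part that bears it (a point fixed in the world has none). Each returns a list of dicts, best first, with "conf" (0 to 1); they miss things now and then, are a little off and sometimes report something else, mostly with a low value. They report only what shows in the picture. A call takes as long as a camera call.
- arm.masks_of(label, camera): "mask" (400x640 bool, what is visible of it) and "extent" ([left, top, width, height] in pixels, round what is visible of it).
The state is a dict: "clock": time; "joints": joint angles; "joint_vel": joint speeds; "joint_efforts": joint torques, N m; "position": TCP position; "ee_rot": TCP orientation; "contact_force": force on the tool from outside, world axes, zero at the start; "wrist_torque": the same for the moment, N m; "gripper_width": finger opening in mm.
Only numpy, scipy, OpenCV 4.12 (cv2) and the standard library are available. Lean on these libraries where they do the work, as an engineer would, in place of code of your own. Each camera call takes 0.05 s, during which the arm holds its last target.

## Working session

There is one attempt and no reset: what is moved stays moved. The work goes in short steps, Python scripts to look and compute and a shell command to move; the robot and the scene stay as the last step left them, time stands still between calls to the robot, and variables do not carry over. Pictures are saved under pics/ and viewed, and the job is handed in when it is done.

```bash
ls; mkdir -p pics; python3 - <<'E'
from bench import arm
import cv2
s=arm.read_state();print({k:s[k] for k in('clock','position','ee_rot','contact_force','gripper_width')})
for c in('side','top'):
    im=arm.get_image(c);cv2.imwrite(f'pics/{c}0.png',im[:,:,::-1]);print(arm.camera_params(c))
    for l in('counter','dish','next_dish','zero_key','press_plate','locator','pen'):
        r=arm.masks_of(l,c);print(c,l,[(round(d['conf'],2),d['extent']) for d in r])
E
```

```text
pics
{'clock': 0.0, 'position': array([ 228.6271287 , -581.09165915,  249.2195607 ]), 'ee_rot': array([-0.69398336, -0.13150278,  0.13183445,  0.69549536]), 'contact_force': array([-0.22436501,  0.6809207 , -0.63005885]), 'gripper_width': 85.46808600890101}
{'fx': 455.482174910329, 'fy': 455.482174910329, 'cx': 320.5382710721717, 'cy': 198.19795797469973, 'D': array([-0.09090716,  0.        ,  0.        ,  0.        ,  0.        ]), 'rvec': array([ 0.16424665, -2.66967211,  1.5091423 ]), 'tvec': array([ 536.97936078,   11.53624697, 1163.77566056])}
side counter [(0.92, [234.3, 199.0, 127.2, 98.3])]
side dish [(0.89, [263.1, 217.0, 45.8, 29.6]), (0.21, [332.3, 171.4, 36.8, 17.9])]
side next_dish [(0.8, [334.8, 172.4, 34.2, 14.6]), (0.2, [233.4, 195.0, 127.9, 102.6])]
side zero_key []
side press_plate [(0.92, [283.6, 206.3, 39.0, 20.1])]
side locator [(0.78, [235.3, 194.9, 125.7, 101.0])]
side pen [(0.58, [341.3, 190.0, 20.4, 19.0])]
{'fx': 421.6604174080307, 'fy': 421.6604174080307, 'cx': 320.97254338767317, 'cy': 199.31985735042767, 'D': array([-0.08164306,  0.        ,  0.        ,  0.        ,  0.        ]), 'rvec': array([ 2.12593242, -2.11263051,  0.17842985]), 'tvec': array([181.20991094, 513.90858586, 866.72507649])}
top counter [(0.91, [223.4, 130.7, 124.1, 106.3])]
top dish [(0.96, [259.6, 146.5, 40.7, 41.9])]
top next_dish [(0.64, [407.5, 202.5, 44.3, 41.3])]
top zero_key []
top press_plate [(0.83, [297.2, 156.3, 43.8, 41.2])]
top locator [(0.71, [219.9, 131.2, 131.0, 109.1])]
top pen [(0.73, [353.5, 212.1, 56.2, 29.0])]
```

```bash
python3 - <<'E'
import cv2
a=cv2.imread('pics/top0.png')[110:270,200:470];cv2.imwrite('pics/top0c.png',cv2.resize(a,None,fx=2.9,fy=2.9,interpolation=cv2.INTER_CUBIC))
a=cv2.imread('pics/side0.png')[150:320,200:420];cv2.imwrite('pics/side0c.png',cv2.resize(a,None,fx=3.4,fy=3.4,interpolation=cv2.INTER_CUBIC))
E
```

```text
(no output)
```

View pics/top0.png

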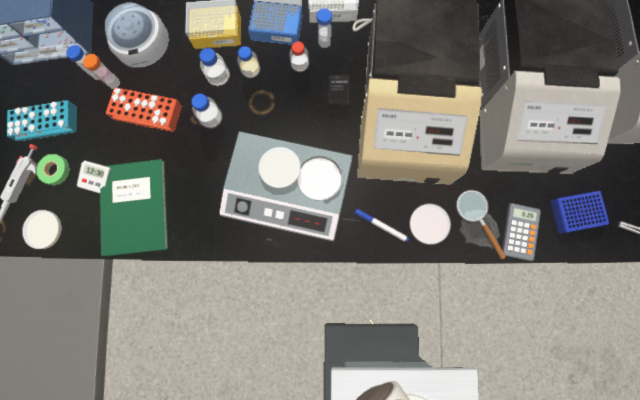

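View pics/top0c.png

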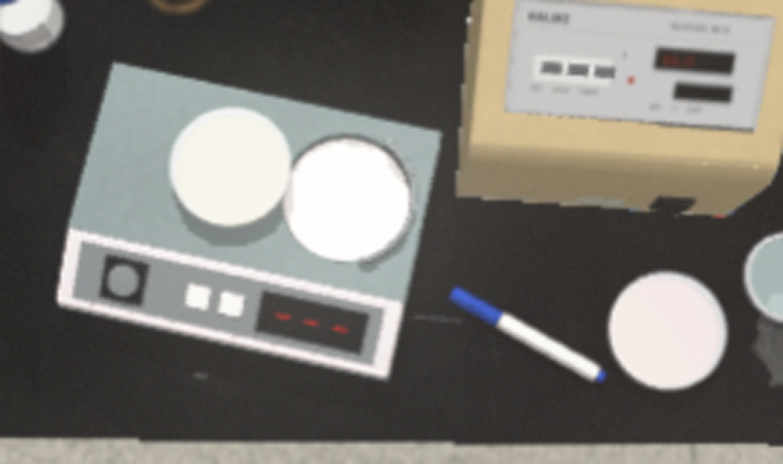

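View pics/side0c.png

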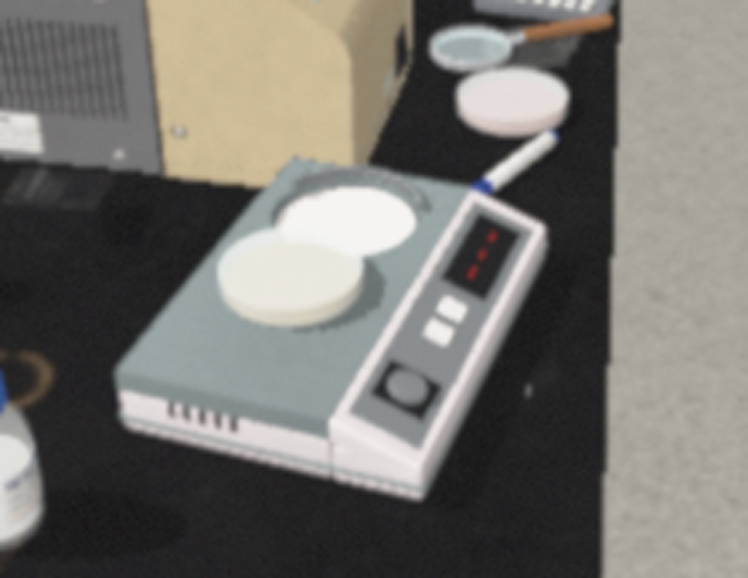

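```bash
cat > h.py <<'E'
import numpy as np,cv2
from bench import arm
P={c:arm.camera_params(c) for c in('side','top')}
def proj(c,p):
    p=np.atleast_2d(np.array(p,float));q=P[c];K=np.array([[q['fx'],0,q['cx']],[0,q['fy'],q['cy']],[0,0,1]])
    return cv2.projectPoints(p,q['rvec'],q['tvec'],K,q['D'])[0][:,0]
def ray(c,uv,z):
    q=P[c];K=np.array([[q['fx'],0,q['cx']],[0,q['fy'],q['cy']],[0,0,1]])
    n=cv2.undistortPoints(np.array([[uv]],float),K,q['D'])[0,0];R=cv2.Rodrigues(q['rvec'])[0]
    o=-R.T@q['tvec'];d=R.T@np.r_[n,1];return o+d*(z-o[2])/d[2]
def cw(pose,p):
    p=np.atleast_2d(np.array(p,float));x,y,a=pose;c,s=np.cos(a),np.sin(a)
    return np.c_[x+c*p[:,0]-s*p[:,1],y+s*p[:,0]+c*p[:,1],p[:,2]]
E
python3 - <<'E'
from h import *
from scipy.optimize import least_squares
L={'bl':(95,130,50),'br':(95,-130,50),'ml':(-40,130,50),'mr':(-40,-130,50),'fl':(-95,130,30),'fr':(-95,-130,30),'key':(-70,80,46),}
top={'bl':(113,63),'br':(440,130),'ml':(70,230),'mr':(403,302),'fl':(58,303),'fr':(388,378),'key':(123,279)}
side={'bl':(118,378),'ml':(330,425),'mr':(478,193),'fr':(547,230),'key':(407,387)}
T={k:np.array(v)/2.9+[200,110] for k,v in top.items()}
S={k:np.array(v)/3.4+[200,150] for k,v in side.items()}
def f(p,o=None):
    # also common pixel offsets per camera (calibration slack)
    return np.concatenate([ (proj('top',cw(p,[L[k]]))[0]-T[k]) for k in T]+[(proj('side',cw(p,[L[k]]))[0]-S[k]) for k in S])
i=ray('top',(290,185),50);print(i)
r=least_squares(f,[i[0],i[1],-.2],loss='soft_l1');print(r.x,np.degrees(r.x[2]));print(f(r.x).reshape(-1,2).round(1))
p=r.x
for n in((30,-70,50),(-70,80,46)): print('w',cw(p,[n])[0].round(1),proj('top',cw(p,[n])),proj('side',cw(p,[n])))
for c in('top','side'):
    for z in (66.5,):
        m=arm.masks_of('dish',c)[0]; 
        M=m['mask'].astype(np.uint8);cs=max(cv2.findContours(M,0,2)[0],key=cv2.contourArea);e=cv2.fitEllipse(cs);print(c,e)
        pts=np.array([ray(c,q[0],66.5)[:2] for q in cs]);
        if c=='top': print(cv2.minEnclosingCircle(pts.astype(np.float32)),pts.mean(0))
    # silhouette fit
    th=np.linspace(0,2*np.pi,60)
    def sil(q):
        pts=np.concatenate([np.c_[q[0]+45.5*np.cos(th),q[1]+45.5*np.sin(th),0*th+z] for z in(54,66.5)])
        return cv2.convexHull(proj(c,pts).astype(np.float32))[:,0]
    def g(q):
        h=sil(q);lo,hi=h.min(0),h.max(0);a=cs[:,0].min(0),cs[:,0].max(0)+0
        return np.r_[lo-a[0],hi-a[1]]
    r=least_squares(g,ray(c,e[0],60)[:2]);print(c,'dish',r.x,r.fun.round(1))
    q=r.x-p[:2];cc,ss=np.cos(p[2]),np.sin(p[2]);print('in counter',cc*q[0]+ss*q[1],-ss*q[0]+cc*q[1])
E
```

```text
[543.89301964 252.26320308  50.        ]
[ 5.46144819e+02  2.64009734e+02 -2.12750266e-01] -12.189692347303307
[[-0.4 -0.1]
 [ 0.2  0.5]
 [-1.2 -0.4]
 [ 0.   0.3]
 [-1.2  0. ]
 [-0.4 -0.2]
 [-0.6  1.1]
 [-0.8 -2.6]
 [-0.  -1.7]
 [-2.  -2.1]
 [ 0.  -1.7]
 [ 1.1 -1.5]]
w [560.7 189.3  50. ] [[318.92280439 177.61839725]] [[301.43348487 212.59267827]]
w [494.6 357.   46. ] [[241.78160965 207.30685241]] [[320.79727163 262.37131329]]
top ((279.10345458984375, 167.61676025390625), (40.57775115966797, 41.46045684814453), 5.842343330383301)
((578.9382934570312, 275.24554443359375), 46.7897834777832) [577.19488653 274.45399461]
top dish [580.34992115 275.97225746] [-1.2 -0.3  1.1  0.6]
in counter 30.908035753839698 18.91518623998553
side ((285.02996826171875, 231.20193481445312), (29.305429458618164, 43.55142593383789), 85.60738372802734)
side dish [580.33556216 280.11715039] [-0.7 -0.2  0.7  0.5]
in counter 30.018810697056924 22.96359609993467
```

```bash
cat >> h.py <<'E'
from scipy.spatial.transform import Rotation as Ro
POSE=(546.1,264.0,-0.2128)
def st():
    s=arm.read_state();return s
def shift(target,s=None):
    s=s or st();R=Ro.from_quat(s['ee_rot']).as_matrix();return (R.T@(np.array(target)-s['position']))/10
E
python3 - <<'E'
from h import *
s=st();R=Ro.from_quat(s['ee_rot']).as_matrix();print(s['clock'],R.round(3))
a=POSE[2];
# candidate: tool y=down, z=+-counter x
for sg in(1,-1):
    y=np.array([0,0,-1.]);z=sg*np.array([np.cos(a),np.sin(a),0]);x=np.cross(y,z)
    T=np.c_[x,y,z];print(sg,'turn deg tool axes',np.degrees(Ro.from_matrix(R.T@T).as_rotvec()).round(2))
for n,uv in(('beige front-left bottom',(357,177)),('beige front right',(458,183))): print(n,ray('top',uv,0))
w=cw(POSE,[(30,85,250)])[0];print(w,shift(w))
print('joints',s['joints'])
E
```

```text
0.9 [[ 0.931  0.    -0.366]
 [ 0.366 -0.     0.931]
 [ 0.    -1.    -0.   ]]
1 turn deg tool axes [ -0.   123.67   0.  ]
-1 turn deg tool axes [  0.   -56.33   0.  ]
beige front-left bottom [574.46532237 102.39992277   0.        ]
beige front right [ 561.63002287 -131.51082351    0.        ]
[593.3750949  340.74676151 250.        ] [6.76901367e+01 3.18613986e-02 7.24825259e+01]
joints [-9.37377049e-01  3.84680682e-01  7.88300510e-03 -1.57375894e-05
 -1.19398269e+00 -2.58592876e-01]
```

```bash
python3 -m inch '[[0.47,67.7,0,72.5,0,-56.3,0],[0.47,67.7,0,72.5,0,-56.3,0],[0.47,67.7,0,72.5,0,-56.3,0],[0.47,67.7,0,72.5,0,-56.3,0],[0.47,67.7,0,72.5,0,-56.3,0],[0.47,67.7,0,72.5,0,-56.3,0],[0.47,67.7,0,72.5,0,-56.3,0],[0.47,67.7,0,72.5,0,-56.3,0],[0.47,67.7,0,72.5,0,-56.3,0],[0.47,67.7,0,72.5,0,-56.3,0],[0.47,67.7,0,72.5,0,-56.3,0],[0.47,67.7,0,72.5,0,-56.3,0],[0.47,67.7,0,72.5,0,-56.3,0],[0.47,67.7,0,72.5,0,-56.3,0],[0.47,67.7,0,72.5,0,-56.3,0],[0.47,67.7,0,72.5,0,-56.3,0],[0.47,67.7,0,72.5,0,-56.3,0],[0.47,67.7,0,72.5,0,-56.3,0],[0.47,67.7,0,72.5,0,-56.3,0],[0.47,67.7,0,72.5,0,-56.3,0]]'
python3 - <<'E'
from h import *
s=st();R=Ro.from_quat(s['ee_rot']).as_matrix();print(R.round(3),s['joints'].round(2))
w=cw(POSE,[(30,88,150)])[0];print(w,shift(w))
a=POSE[2];y=np.array([0,0,-1.]);z=-np.array([np.cos(a),np.sin(a),0]);x=np.cross(y,z)
print(np.degrees(Ro.from_matrix(R.T@np.c_[x,y,z]).as_rotvec()).round(2))
E
```

```text
clock: 2.57
position: [535.5, 195.6, 250.6]
ee_rot: [0.55, 0.444, -0.444, -0.55]
contact_force: [1.4, -1.1, -0.1]
gripper_width: 39.8
[[ 0.211  0.001 -0.977]
 [ 0.977  0.     0.211]
 [ 0.    -1.    -0.   ]] [ 0.63  0.29 -0.13  0.   -1.15 -0.85]
[594.0086876  343.67909169 150.        ] [15.71205374 10.06523316 -2.59019878]
[0.03 0.   0.02]
```

```bash
python3 - <<'E'
from h import *
w=cw(POSE,[(30,93,100)])[0];print(w,shift(w))
E
python3 -m inch '[[0.47,4,0,-0.65,0,0,0],[0.47,8,0,-1.3,0,0,0],[0.47,12,0.5,-2,0,0,0],[0.47,16.2,3.8,-2.6,0,0,0],[0.47,16.2,7.8,-2.6,0,0,0],[0.47,16.2,11.8,-2.6,0,0,0],[0.47,16.2,14.8,-2.6,0,0,0],[0.47,16.2,15.3,-2.6,0,0,0],[0.47,16.2,15.3,-2.6,0,0,0]]'
python3 - <<'E'
from h import *
for c in('side','top'):
    im=arm.get_image(c)[:,:,::-1];cv2.imwrite(f'pics/{c}1.png',cv2.resize(im[100:300,180:420],None,fx=3,fy=3,interpolation=cv2.INTER_CUBIC))
s=st();print(s['position'],s['contact_force'],s['gripper_width'])
E
```

```text
[595.06467542 348.56630866 100.        ] [16.21048769 15.06538898 -2.58788076]
clock: 3.32
position: [593.8, 345.2, 94.5]
ee_rot: [0.551, 0.442, -0.446, -0.55]
contact_force: [0.6, -0.8, 1.2]
gripper_width: 40.2
[596.32972756 347.049377    99.88724631] [ 0.09787561 -0.08913802  0.12775107] 40.175744239150546
```

View pics/side1.png

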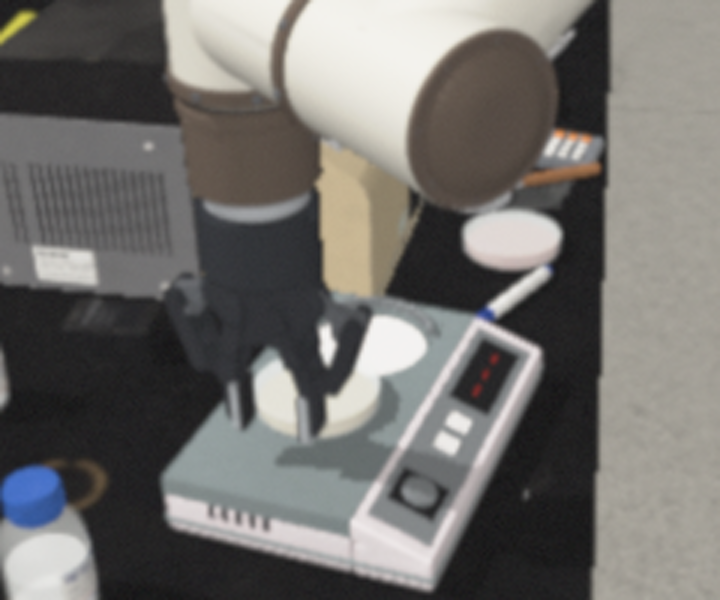

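View pics/top1.png

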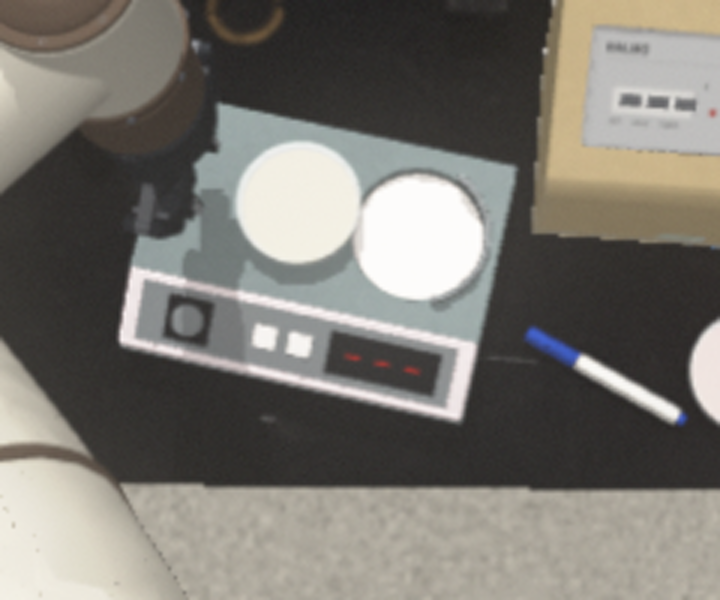

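```bash
python3 -m inch '[[0.47,0,1,0,0,0,0],[0.47,0,2,0,0,0,0],[0.47,0,2.6,0,0,0,0],[0.47,0,2.7,0,0,0,0],[0.47,0,2.8,0,0,0,0],[0.47,0,2.8,0,0,0,0]]'
python3 -m inch '[[0.47,0,0.1,0,0,0,0],[0.47,0,0.2,0,0,0,0],[0.47,0,0.2,0,0,0,0]]';python3 -m inch '[[0.47,0,0.1,0,0,0,0],[0.47,0,0.2,0,0,0,0],[0.47,0,0.2,0,0,0,0]]'
```

```text
clock: 3.92
position: [594.9, 346.2, 69.4]
ee_rot: [0.55, 0.444, -0.444, -0.55]
contact_force: [1.5, 0.3, 0.2]
gripper_width: 40.3
clock: 4.17
position: [595.0, 346.4, 67.7]
ee_rot: [0.55, 0.444, -0.444, -0.55]
contact_force: [-0.2, -0.1, 0.6]
gripper_width: 40.2
clock: 4.42
position: [595.1, 346.5, 67.6]
ee_rot: [0.55, 0.445, -0.444, -0.55]
contact_force: [-1.6, -1.3, 8.6]
gripper_width: 40.3
```

```bash
python3 -m inch '[[0.47,0,-0.3,0,0,0,0],[0.47,0,-0.55,0,0,0,0],[0.47,-0.8,-0.55,0,0,0,0],[0.47,-1.4,-0.55,0,0,0,0],[0.47,-1.8,-0.55,0,0,0,0],[0.47,-2.2,-0.55,0,0,0,0],[0.47,-2.6,-0.55,0,0,0,0],[0.47,-3,-0.55,0,0,0,0],[0.47,-3.4,-0.55,0,0,0,0],[0.47,-3.8,-0.55,0,0,0,0],[0.47,-4.2,-0.55,0,0,0,0],[0.47,-4.2,-0.55,0,0,0,0]]'
python3 - <<'E'
from h import *
for c in('side','top'):
    im=arm.get_image(c)[:,:,::-1];cv2.imwrite(f'pics/{c}2.png',cv2.resize(im[100:300,180:420],None,fx=3,fy=3,interpolation=cv2.INTER_CUBIC))
    print(c,[(d['conf'],d['extent']) for d in arm.masks_of('dish',c)])
s=st();print(s['clock'],s['position'],s['contact_force'],s['gripper_width'])
E
```

```text
clock: 5.42
position: [585.7, 304.4, 70.8]
ee_rot: [-0.551, -0.444, 0.444, 0.551]
contact_force: [-0.1, 0.0, 0.3]
gripper_width: 40.0
side [(0.92, [271.2, 212.3, 39.3, 26.1])]
top [(0.95, [270.2, 150.1, 42.9, 42.2])]
5.6167 [586.01617665 305.31693342  70.88455236] [-0.38150447  0.42688219  0.94137019] 40.2967426457158
```

View pics/side2.png

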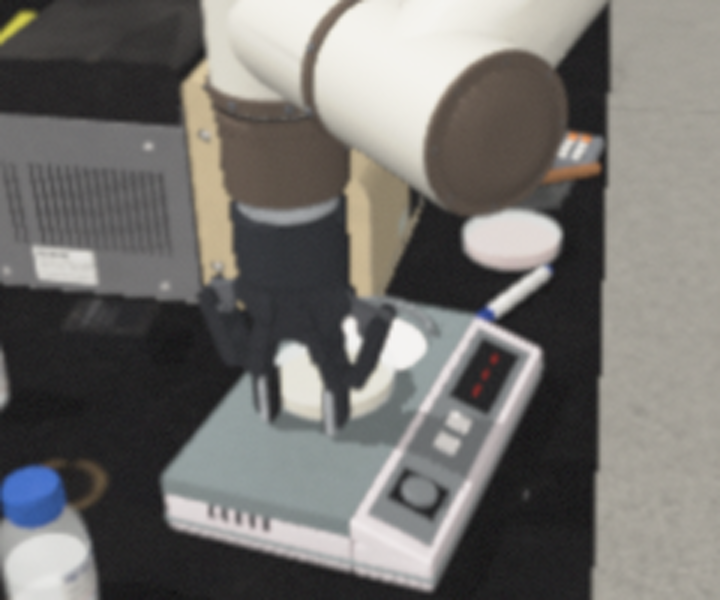

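View pics/top2.png

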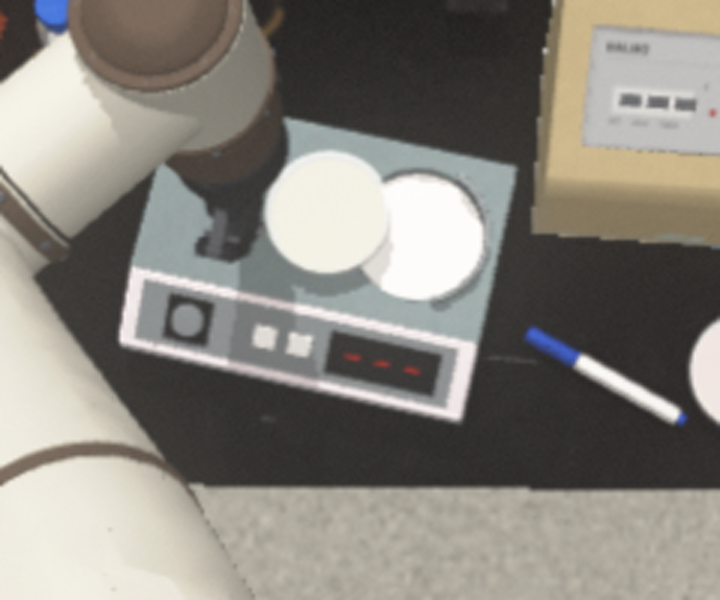

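```bash
python3 -m inch '[[0.47,-0.3,0,0,0,0,0],[0.47,-0.7,0,0,0,0,0],[0.47,-1.1,0,0,0,0,0],[0.47,-1.5,0,0,0,0,0],[0.47,-1.9,0,0,0,0,0],[0.47,-2.3,0,0,0,0,0],[0.47,-2.7,0,0,0,0,0],[0.47,-3.1,0,0,0,0,0],[0.47,-3.5,0,0,0,0,0],[0.47,-3.9,0,0,0,0,0],[0.47,-4.3,0,0,0,0,0],[0.47,-4.7,0,0,0,0,0],[0.47,-5.1,0,0,0,0,0],[0.47,-5.5,0,0,0,0,0],[0.47,-5.8,0,0,0,0,0],[0.47,-5.8,0,0,0,0,0]]'
python3 - <<'E'
from h import *
for c in('side','top'):
    im=arm.get_image(c)[:,:,::-1];cv2.imwrite(f'pics/{c}3.png',cv2.resize(im[100:300,180:420],None,fx=3,fy=3,interpolation=cv2.INTER_CUBIC))
s=st();print(s['clock'],s['position'],s['contact_force'],s['gripper_width'])
d=s['position'][:2]-POSE[:2];c,n=np.cos(POSE[2]),np.sin(POSE[2]);print(c*d[0]+n*d[1],-n*d[0]+c*d[1])
E
```

```text
clock: 6.95
position: [573.3, 247.7, 70.7]
ee_rot: [-0.551, -0.443, 0.444, 0.551]
contact_force: [-0.5, 0.4, -0.4]
gripper_width: 40.5
7.05 [573.6321655  248.30166536  70.79171949] [-0.17768474 -0.00767439 -0.65861623] 39.784619226150824
30.22658334889499 -9.529507156085703
```

View pics/side3.png

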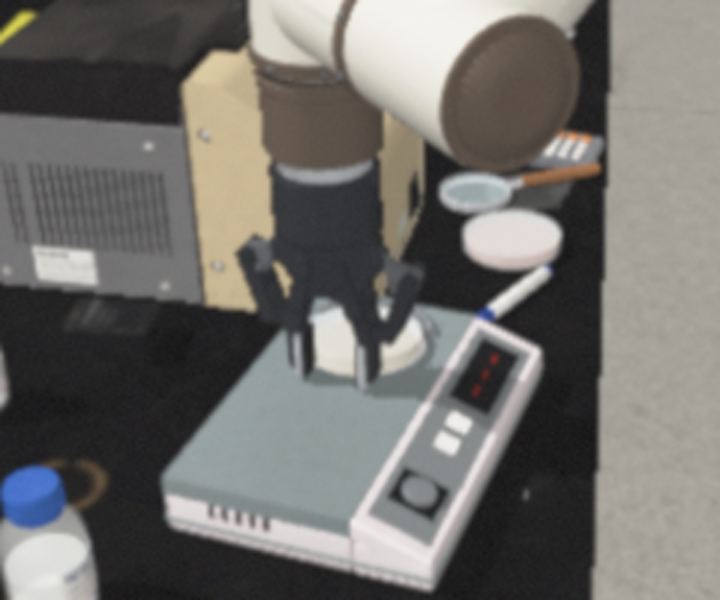

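View pics/top3.png

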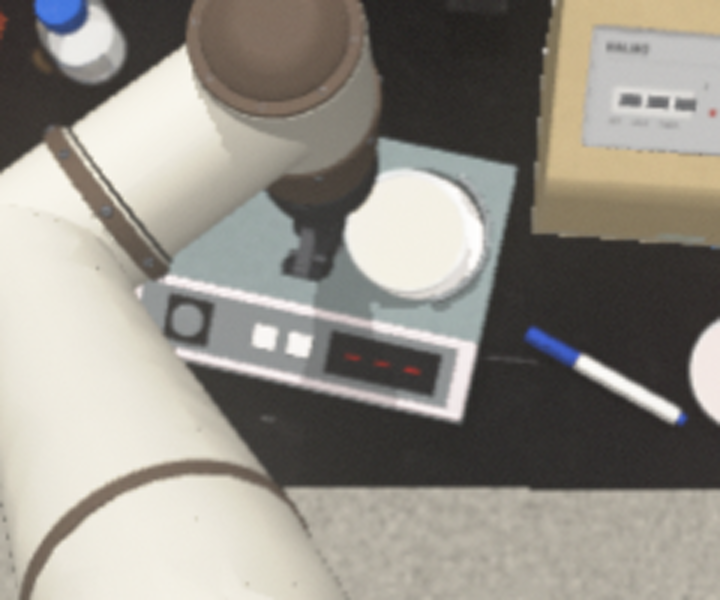

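```bash
python3 -m inch '[[0.47,-0.2,0,0,0,0,0],[0.47,-0.4,0,0,0,0,0],[0.47,-0.5,0,0,0,0,0],[0.47,-0.6,0,0,0,0,0],[0.47,-0.7,0,0,0,0,0],[0.47,-0.8,0,0,0,0,0],[0.47,-0.8,0,0,0,0,0]]'
python3 - <<'E'
from h import *
for c in('side','top'):
    im=arm.get_image(c)[:,:,::-1];cv2.imwrite(f'pics/{c}4.png',cv2.resize(im[150:250,270:370],None,fx=6,fy=6,interpolation=cv2.INTER_CUBIC))
s=st();print(s['clock'],s['position'],s['contact_force'],s['gripper_width'])
d=s['position'][:2]-POSE[:2];c,n=np.cos(POSE[2]),np.sin(POSE[2]);print(c*d[0]+n*d[1],-n*d[0]+c*d[1])
E
```

```text
clock: 7.63
position: [571.9, 240.6, 70.9]
ee_rot: [0.55, 0.444, -0.444, -0.55]
contact_force: [0.2, 0.1, 0.0]
gripper_width: 40.1
7.7333 [571.96401984 240.66034377  70.86856055] [ 0.67590786  0.28857957 -0.9999945 ] 40.04787318017421
30.20989391115736 -17.35077477212348
```

View pics/side4.png

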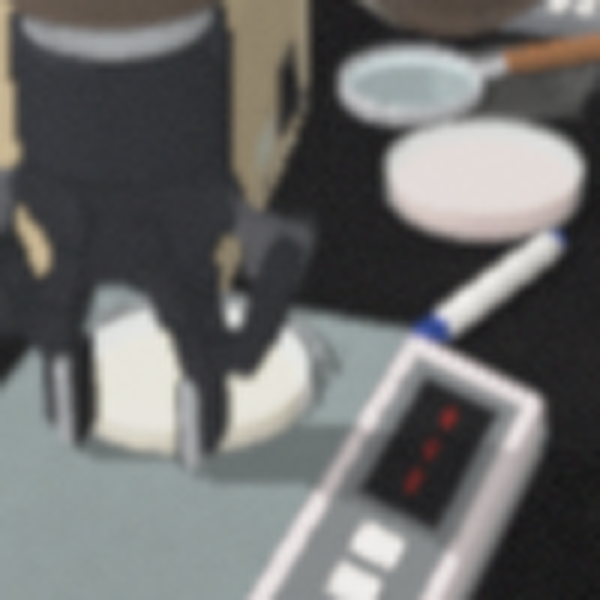

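View pics/top4.png

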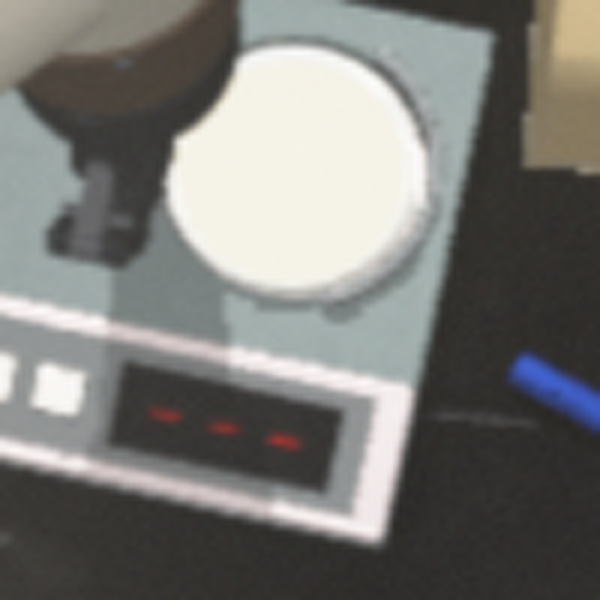

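```bash
python3 -m inch '[[0.47,-0.1,0,0,0,0,0],[0.47,-0.2,0,0,0,0,0],[0.47,-0.3,0,0,0,0,0],[0.47,-0.3,0,0,0,0,0]]'
python3 - <<'E'
from h import *
for c in('side','top'):
    im=arm.get_image(c)[:,:,::-1];cv2.imwrite(f'pics/{c}5.png',cv2.resize(im[150:250,270:370],None,fx=6,fy=6,interpolation=cv2.INTER_CUBIC))
s=st();print(s['clock'],s['position'],s['contact_force'],s['gripper_width'])
E
```

```text
clock: 8.07
position: [571.3, 237.6, 70.8]
ee_rot: [0.55, 0.444, -0.444, -0.55]
contact_force: [-0.2, 0.0, 1.0]
gripper_width: 40.4
8.1667 [571.29250749 237.67815009  70.82616218] [0.18911813 0.38923458 0.05768503] 40.31353794995025
```

View pics/side5.png

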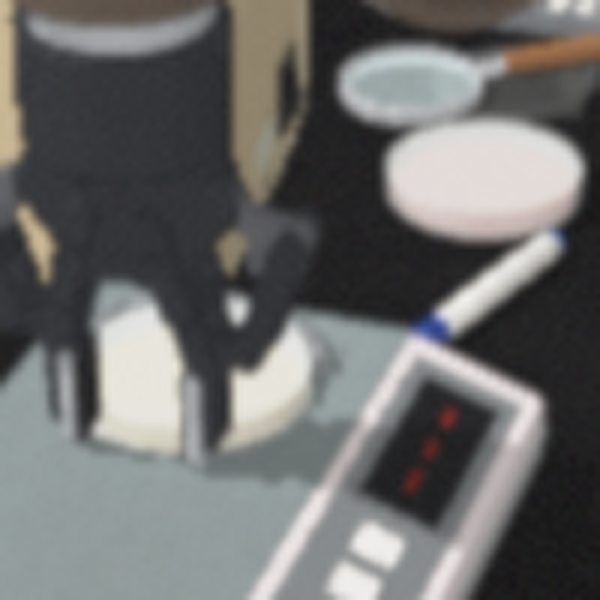

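View pics/top5.png

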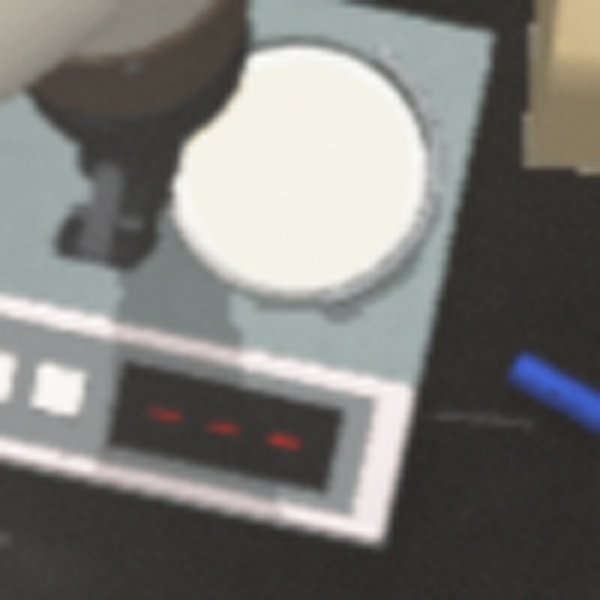

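Still with its rear edge up, I judge; a few more mm.

```bash
python3 -m inch '[[0.47,-0.1,0,0,0,0,0],[0.47,-0.2,0,0,0,0,0],[0.47,-0.3,0,0,0,0,0],[0.47,-0.3,0,0,0,0,0],[0.47,-0.3,0,0,0,0,0]]'
python3 - <<'E'
from h import *
for c in('side','top'):
    im=arm.get_image(c)[:,:,::-1];cv2.imwrite(f'pics/{c}6.png',cv2.resize(im[150:250,270:370],None,fx=6,fy=6,interpolation=cv2.INTER_CUBIC))
s=st();print(s['clock'],s['position'],s['contact_force'],s['gripper_width'])
E
```

```text
clock: 8.58
position: [571.4, 235.6, 71.2]
ee_rot: [0.55, 0.445, -0.443, -0.55]
contact_force: [0.4, 3.3, -0.7]
gripper_width: 40.4
8.6833 [571.34500458 235.56463563  71.17163408] [ 1.84252618  4.06160899 -0.3045214 ] 39.957080570188914
```

View pics/side6.png

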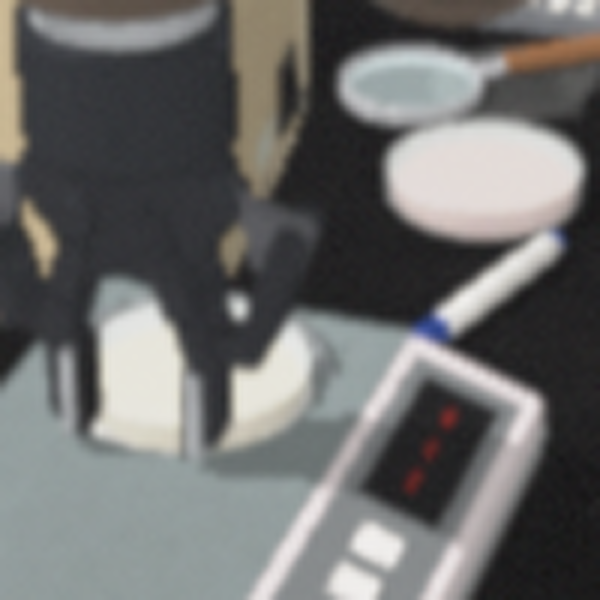

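View pics/top6.png

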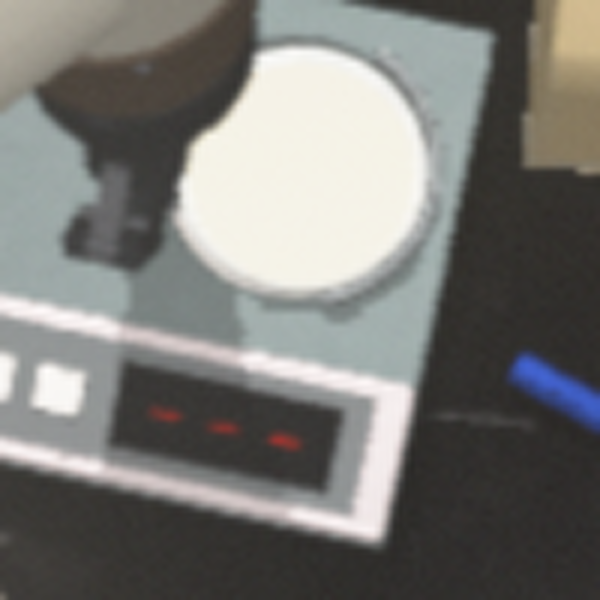

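```bash
python3 -m inch '[[0.47,0.3,0,0,0,0,0],[0.47,1.5,0,0,0,0,0],[0.47,4,0,0,0,0,0],[0.47,7,0,0,0,0,0],[0.47,7,0,0,0,0,0]]'
python3 - <<'E'
from h import *
for c in('side','top'):
    im=arm.get_image(c)[:,:,::-1];cv2.imwrite(f'pics/{c}7.png',cv2.resize(im[150:250,260:380],None,fx=6,fy=6,interpolation=cv2.INTER_CUBIC))
    print([(d['conf'],d['extent']) for d in arm.masks_of('dish',c)])
    th=np.linspace(0,2*np.pi,60)
    w=cw(POSE,[(30,-70,50)])[0]
    for z in(58,66.5):
      q=proj(c,np.c_[w[0]+45.5*np.cos(th),w[1]+45.5*np.sin(th),0*th+z]);print(z,q.min(0),q.max(0)-q.min(0))
s=st();print(s['clock'],s['position'],s['contact_force'],s['gripper_width'])
E
```

```text
clock: 9.1
position: [586.5, 307.5, 70.5]
ee_rot: [0.55, 0.445, -0.444, -0.549]
contact_force: [0.8, 0.4, 0.7]
gripper_width: 40.1
[(0.78, [292.0, 200.0, 29.7, 24.7])]
58 [281.34131294 199.30636776] [39.97784811 21.47085076]
66.5 [281.14082648 196.21446944] [40.14894766 21.32490094]
[(0.89, [297.3, 159.2, 42.4, 38.5])]
58 [297.90044652 156.56397309] [41.94103102 40.81140578]
66.5 [297.63351658 155.46414309] [42.32701506 41.16861449]
9.3 [584.66379292 302.57935509  70.08565104] [ 0.06717639 -0.12712503  0.07986367] 40.221200335445694
```

View pics/side7.png

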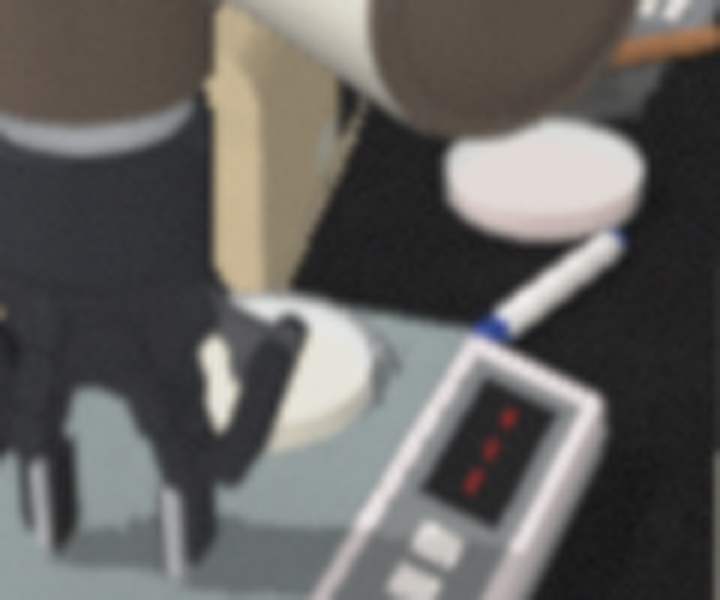

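View pics/top7.png

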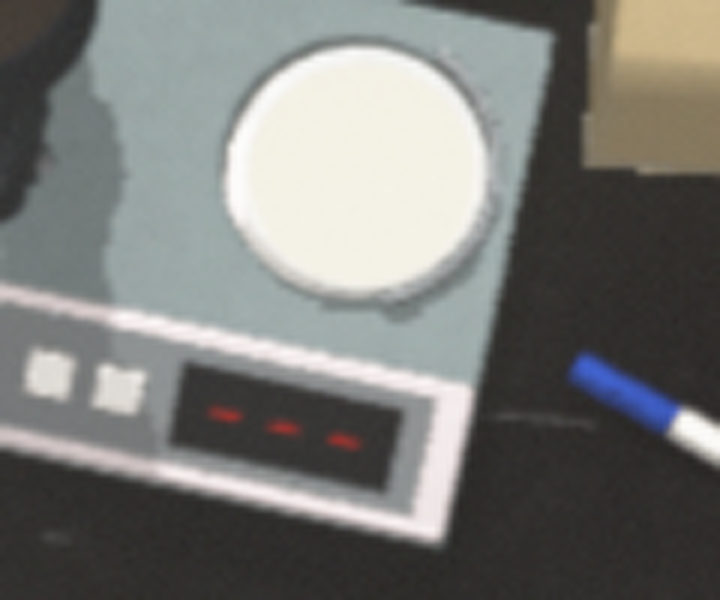

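```bash
python3 -m inch '[[0,0,-3,0,0,0,0],[0,0,-6,0,0,0,0],[0,0,-8,0,0,0,0],[0,0,-8,0,0,0,0]]'
python3 - <<'E'
from h import *
print(ray('top',(242.4,206.2),46),ray('side',(319.7,263.8),46))
k=(cw(POSE,[(-70,80,46)])[0])
a=POSE[2];n=np.array([-np.sin(np.radians(20))*np.cos(a),-np.sin(np.radians(20))*np.sin(a),np.cos(np.radians(20))])
print(k,k+n*49,shift(k+n*49))
for c in('side','top'):
    im=arm.get_image(c)[:,:,::-1];cv2.imwrite(f'pics/{c}8.png',cv2.resize(im[150:250,260:380],None,fx=6,fy=6,interpolation=cv2.INTER_CUBIC))
s=st();print(s['clock'],s['position'],s['contact_force'],s['gripper_width'])
E
```

```text
clock: 9.63
position: [587.7, 303.6, 156.6]
ee_rot: [0.551, 0.447, -0.441, -0.55]
contact_force: [-0.0, 0.1, 0.4]
gripper_width: 0.0
[497.06869022 355.72724855  46.        ] [496.18687987 361.61087786  46.        ]
[494.57476768 356.97930111  46.        ] [478.19380653 360.51875837  92.04493842] [ 3.20470503  6.3948828  11.94893831]
9.7333 [585.35257862 302.42965486 151.70411906] [-0.56936842 -0.44329277 -0.88321883] -0.02363368868051597
```

View pics/side8.png

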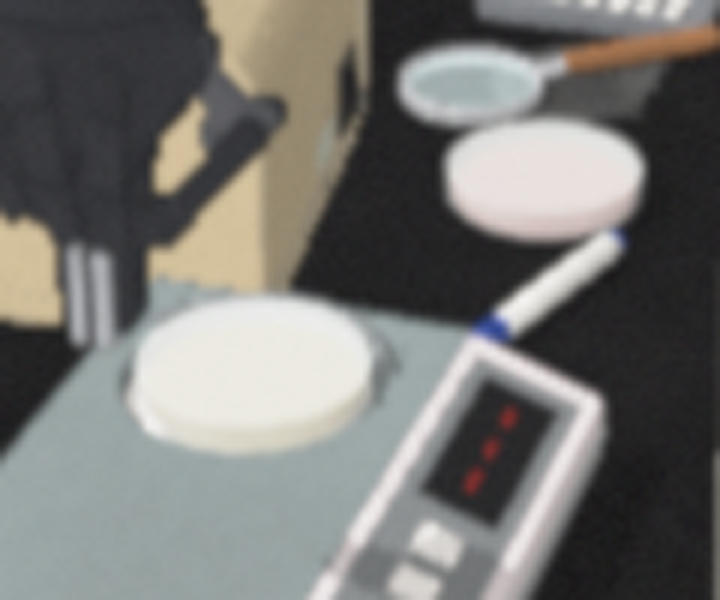

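```bash
python3 -m inch '[[0,1,0,4,-7,0,0],[0,2,0,8,-14,0,0],[0,3.3,2,11.8,-20,0,0],[0,3.3,5,11.8,-20,0,0],[0,3.3,6.4,11.8,-20,0,0],[0,3.3,6.4,11.8,-20,0,0],[0,3.3,6.4,11.8,-20,0,0]]'
python3 - <<'E'
from h import *
for c in('side','top'):
    im=arm.get_image(c)[:,:,::-1];cv2.imwrite(f'pics/{c}9.png',cv2.resize(im[130:290,210:370],None,fx=3.7,fy=3.7,interpolation=cv2.INTER_CUBIC))
    print([(d['conf'],d['extent']) for d in arm.masks_of('dish',c)])
s=st();print(s['clock'],s['position'],s['contact_force'],s['gripper_width'])
k=np.array([496,357.5,46])
a=POSE[2];n=np.array([-np.sin(np.radians(20))*np.cos(a),-np.sin(np.radians(20))*np.sin(a),np.cos(np.radians(20))])
print(shift(k+n*19),Ro.from_quat(s['ee_rot']).as_matrix()[:,1],-n)
E
```

```text
clock: 10.32
position: [473.6, 356.8, 82.0]
ee_rot: [0.638, 0.512, -0.365, -0.445]
contact_force: [-0.3, 0.4, 0.0]
gripper_width: 0.3
[(0.75, [280.4, 201.8, 35.3, 24.5]), (0.59, [333.2, 177.7, 10.7, 6.3])]
[(0.82, [298.7, 158.8, 41.7, 37.7])]
10.5167 [478.31843053 360.84820936  87.64882881] [0.02957535 0.6846348  0.69345221] 0.06267048454415652
[ 0.04424845  2.62919967 -0.26436131] [ 0.33505287 -0.07140063 -0.93949004] [ 0.33430533 -0.07223382 -0.93969262]
```

View pics/side9.png

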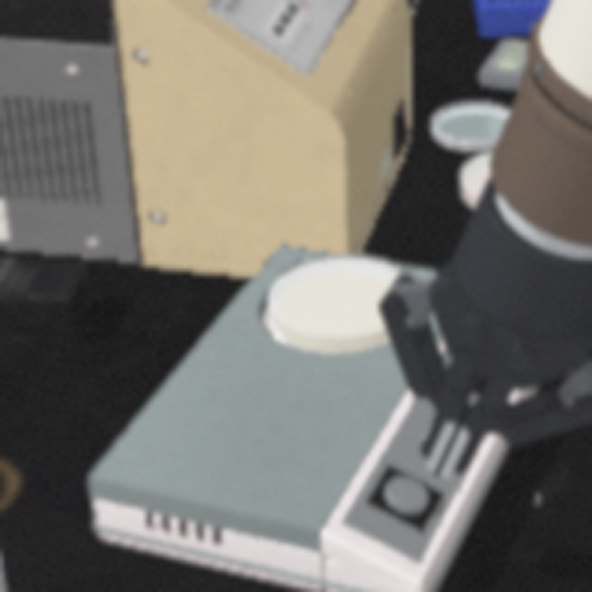

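View pics/top9.png

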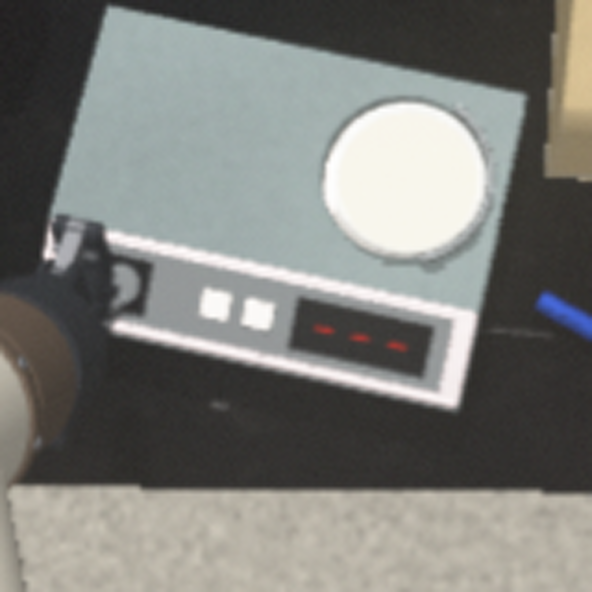

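```bash
python3 -m inch '[[0,0,1,-0.2,0,0,0],[0,0,1.9,-0.3,0,0,0],[0,0,2.2,-0.3,0,0,0],[0,0,2.2,-0.3,0,0,0],[0,0,2.2,-0.3,0,0,0]]'
python3 - <<'E'
from h import *
for c in('side','top'):
    im=arm.get_image(c)[:,:,::-1];cv2.imwrite(f'pics/{c}10.png',cv2.resize(im[180:300,220:340],None,fx=5,fy=5,interpolation=cv2.INTER_CUBIC))
s=st();print(s['clock'],s['position'],s['contact_force'],s['gripper_width'])
R=Ro.from_quat(s['ee_rot']).as_matrix();t=s['position']+R[:,1]*19
k=np.array([496,357.5,46]);print('tip',t,'rel key in tool',R.T@(k-t))
for c in('side','top'):
  o=(220,180);print(c,(proj(c,t)-o)*5,(proj(c,k)-o)*5)
E
```

```text
clock: 10.93
position: [488.0, 358.3, 67.8]
ee_rot: [0.638, 0.514, -0.359, -0.447]
contact_force: [-0.9, 0.6, -0.3]
gripper_width: 0.1
11.0333 [487.72059625 358.70355368  67.99585184] [ 0.26437262 -0.13077734  0.1089253 ] -0.39863250950880974
tip [494.08837092 357.34911174  50.14600778] rel key in tool [ 0.54660745  4.5249498  -0.30417616]
side [[505.11294915 404.26715123]] [[500.32229935 412.41862544]]
top [[106.13899948 136.17085515]] [[107.87078847 133.39380789]]
```

View pics/side10.png

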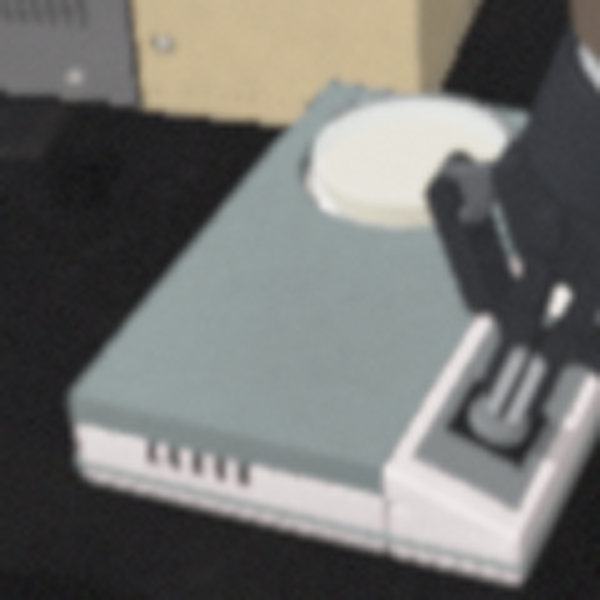

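View pics/top10.png

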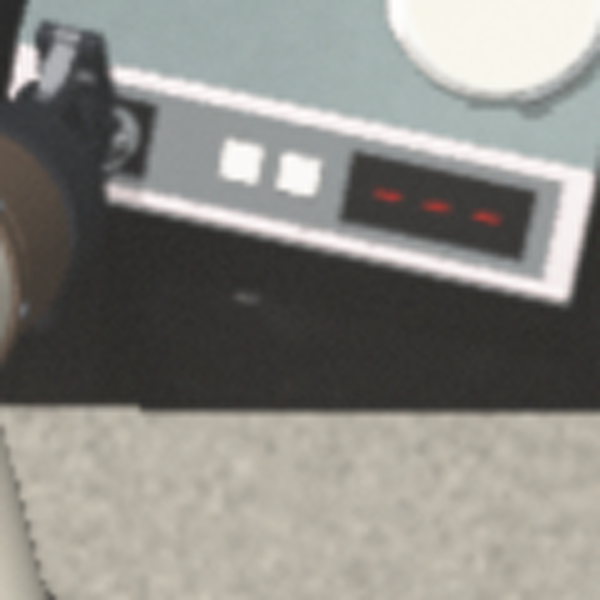

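```bash
python3 -m inch '[[0,0,0.2,0,0,0,0],[0,0,0.4,0,0,0,0],[0,0,0.4,0,0,0,0],[0,0,0.4,0,0,0,0]]';python3 -m inch '[[0,0,0.1,0,0,0,0],[0,0,0.2,0,0,0,0],[0,0,0.2,0,0,0,0],[0,0,0.2,0,0,0,0]]'
python3 - <<'E'
from h import *
s=st();R=Ro.from_quat(s['ee_rot']).as_matrix();print(R.T@s['contact_force'],(R.T@(s['position']-[487.72,358.70,67.996])))
E
```

```text
clock: 11.37
position: [488.6, 357.9, 63.3]
ee_rot: [0.638, 0.514, -0.36, -0.446]
contact_force: [-0.1, 0.5, -0.2]
gripper_width: 0.0
clock: 11.7
position: [489.3, 357.9, 61.7]
ee_rot: [0.638, 0.514, -0.36, -0.446]
contact_force: [-1.7, 0.3, 2.3]
gripper_width: 0.4
[-0.11734629 -2.72448157  0.85901173] [-0.41522421  6.52190483  0.56552938]
```

```bash
python3 -m inch '[[0,0,0.1,0,0,0,0],[0,0,0.15,0,0,0,0],[0,0,0.15,0,0,0,0],[0,0,0.15,0,0,0,0]]'
python3 - <<'E'
from h import *
for i in range(4):
  arm.get_image('side')
  s=st();R=Ro.from_quat(s['ee_rot']).as_matrix();print(R.T@s['contact_force'],(R.T@(s['position']-[487.72,358.70,67.996])))
E
```

```text
clock: 12.03
position: [489.8, 357.8, 60.2]
ee_rot: [0.638, 0.514, -0.36, -0.446]
contact_force: [-1.2, -0.7, 3.2]
gripper_width: 0.3
[-1.35109684 -2.85602806  0.93592741] [-0.42098018  8.0737182   0.55639248]
[ 0.09116173 -2.6477934   0.97094741] [-0.41910305  8.06687286  0.55501695]
[-0.28362199 -3.70680315  0.76223229] [-0.42280549  8.08065116  0.55487475]
[-1.2775667  -3.37891666  0.86472482] [-0.40930077  8.09383459  0.56051448]
```

```bash
python3 -m inch '[[0,0,0.1,0,0,0,0],[0,0,0.15,0,0,0,0],[0,0,0.15,0,0,0,0],[0,0,0.15,0,0,0,0]]'
python3 - <<'E'
from h import *
for i in range(4):
  arm.get_image('side')
  s=st();R=Ro.from_quat(s['ee_rot']).as_matrix();print(R.T@s['contact_force'],(R.T@(s['position']-[487.72,358.70,67.996])))
E
```

```text
clock: 12.57
position: [490.2, 357.7, 59.2]
ee_rot: [0.638, 0.515, -0.36, -0.446]
contact_force: [-4.9, -0.5, 7.1]
gripper_width: -0.1
[-1.9955819  -7.88917881  2.00706253] [-0.38062025  9.13544338  0.54455533]
[-1.97031852 -7.84947573  1.75140571] [-0.40587826  9.18736019  0.5482628 ]
[-2.59957942 -7.05233463  1.33449322] [-0.3947425   9.16747139  0.54185797]
[-1.33714705 -8.64302393  1.30100171] [-0.39844642  9.13753647  0.52568632]
```

```bash
python3 -m inch '[[0,0,-0.4,0,0,0,0],[0,0,-1.2,0,0,0,0],[0,0,-3,0,0,0,0],[0,0,-6,0,0,0,0],[0,0,-6,0,7,0,0],[0,0,-6,0,14,0,0],[0,0,-6,0,20,0,0],[0,0,-6,0,20,0,0],[0,0,-6,0,20,0,0]]'
python3 - <<'E'
from h import *
for c in('side','top'):
    im=arm.get_image(c)[:,:,::-1];cv2.imwrite(f'pics/{c}11.png',cv2.resize(im[150:290,230:370],None,fx=4.2,fy=4.2,interpolation=cv2.INTER_CUBIC))
s=st();R=Ro.from_quat(s['ee_rot']).as_matrix();print(s['clock'],s['position'],s['contact_force'],R.round(3))
print(ray('top',(320.2,177.4),58))
d=cw(POSE,[(30,-72,58)])[0];d[2]=58+19+15;print(d,shift(d))
E
```

```text
clock: 13.52
position: [472.8, 364.1, 115.8]
ee_rot: [-0.549, -0.444, 0.442, 0.553]
contact_force: [1.5, -0.2, -0.0]
gripper_width: 0.7
13.6167 [470.96850746 361.54552503 114.58348477] [ 0.19096764  0.29952593 -0.5062636 ] [[ 0.214  0.001 -0.977]
 [ 0.977 -0.001  0.214]
 [-0.001 -1.    -0.001]]
[559.28072167 186.3232276   58.        ]
[560.21707709 187.28814867  92.        ] [-15.11470205   2.28558114 -12.4391094 ]
```

View pics/side11.png

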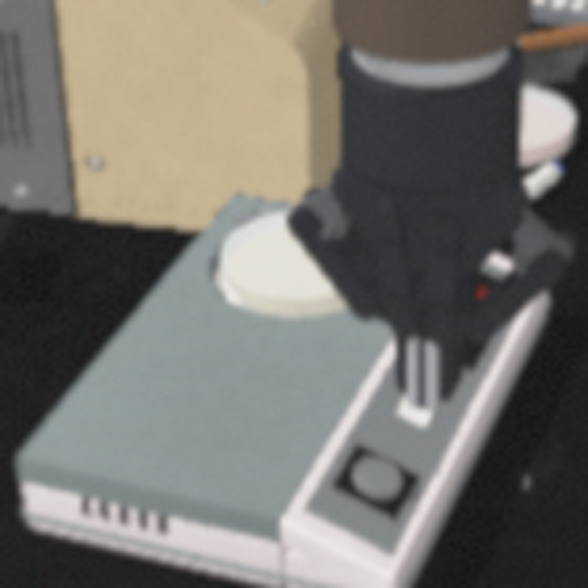

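View pics/top11.png

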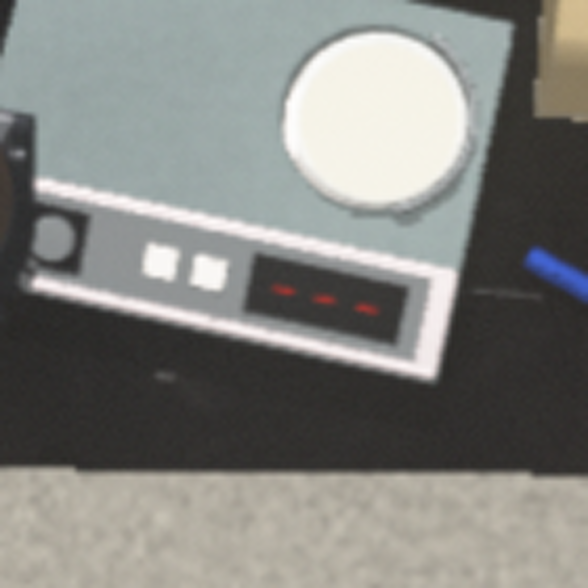

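```bash
python3 -m inch '[[0,-3,0,-2.5,0,0,0],[0,-6,0,-5,0,0,0],[0,-9,0,-7.5,0,0,0],[0,-12,0,-10,0,0,0],[0,-15.1,0,-12.4,0,0,0],[0,-15.1,1.2,-12.4,0,0,0],[0,-15.1,2.2,-12.4,0,0,0],[0,-15.1,2.2,-12.4,0,0,0],[0,-15.1,2.2,-12.4,0,0,0],[0,-15.1,2.2,-12.4,0,0,0]]'
python3 - <<'E'
from h import *
for c in('side','top'):
    im=arm.get_image(c)[:,:,::-1];cv2.imwrite(f'pics/{c}12.png',cv2.resize(im[150:250,260:380],None,fx=6,fy=6,interpolation=cv2.INTER_CUBIC))
s=st();R=Ro.from_quat(s['ee_rot']).as_matrix();print(s['clock'],s['position'],s['contact_force'])
E
```

```text
clock: 14.45
position: [558.8, 189.2, 93.0]
ee_rot: [0.55, 0.444, -0.445, -0.55]
contact_force: [0.5, 0.3, 0.4]
gripper_width: -0.2
14.55 [559.25707831 189.34227821  93.53182453] [-0.23777032  0.19834622  0.13793911]
```

View pics/side12.png

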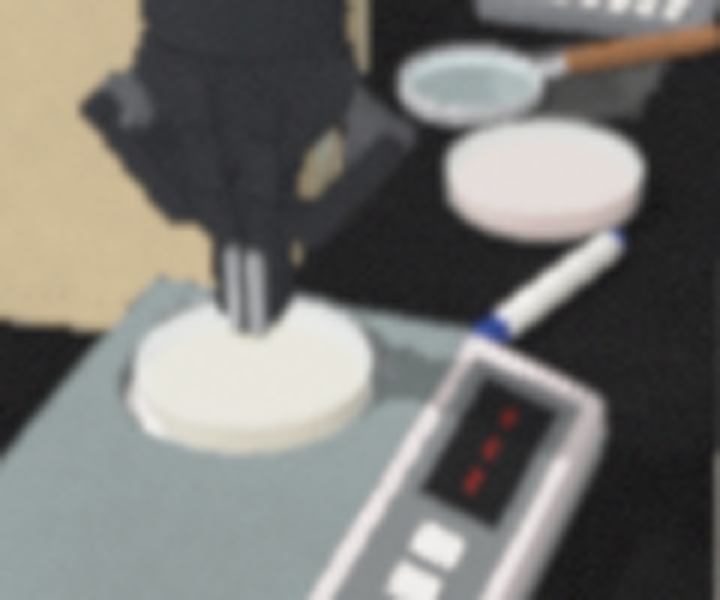

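```bash
python3 -m inch '[[0,0,0.6,0,0,0,0],[0,0,1.1,0,0,0,0],[0,0,1.3,0,0,0,0],[0,0,1.3,0,0,0,0],[0,0,1.3,0,0,0,0]]'
python3 -m inch '[[0,0,0.1,0,0,0,0],[0,0,0.2,0,0,0,0],[0,0,0.2,0,0,0,0],[0,0,0.2,0,0,0,0]]'
python3 -m inch '[[0,0,0.1,0,0,0,0],[0,0,0.2,0,0,0,0],[0,0,0.2,0,0,0,0],[0,0,0.2,0,0,0,0]]'
```

```text
clock: 14.97
position: [559.4, 188.1, 79.8]
ee_rot: [0.55, 0.444, -0.444, -0.55]
contact_force: [0.1, 0.3, -0.4]
gripper_width: 0.1
clock: 15.3
position: [559.5, 188.1, 78.2]
ee_rot: [-0.55, -0.444, 0.444, 0.55]
contact_force: [0.2, -0.4, 0.0]
gripper_width: 0.3
clock: 15.63
position: [559.5, 188.1, 76.3]
ee_rot: [0.55, 0.444, -0.444, -0.55]
contact_force: [-0.3, -0.1, 1.7]
gripper_width: 0.1
```

```bash
python3 -m inch '[[0,0,0.1,0,0,0,0],[0,0,0.2,0,0,0,0],[0,0,0.25,0,0,0,0],[0,0,0.25,0,0,0,0],[0,0,0.25,0,0,0,0]]'
python3 - <<'E'
from h import *
for i in range(4):
  arm.get_image('side'); s=st();print(s['position'][2],s['contact_force'])
E
```

```text
clock: 16.05
position: [559.5, 188.1, 73.7]
ee_rot: [0.55, 0.444, -0.444, -0.55]
contact_force: [-1.2, 0.3, 4.2]
gripper_width: -0.2
73.66403397260551 [-1.68029662 -0.36520755  3.40386572]
73.68831021137258 [-0.49484745 -0.34808042  3.93627612]
73.67879349178975 [-0.05680563 -0.74984315  5.22067379]
73.67484468985468 [-1.0740808  -0.68267883  3.49564948]
```

```bash
python3 -m inch '[[0,0,0.05,0,0,0,0],[0,0,0.1,0,0,0,0],[0,0,0.1,0,0,0,0],[0,0,0.1,0,0,0,0]]'
python3 - <<'E'
from h import *
f=[]
for i in range(5):
  arm.get_image('side'); s=st();f.append(s['contact_force'])
print(s['position'][2],np.mean(f,0))
E
python3 -m inch '[[0,0,-0.2,0,0,0,0],[0,0,-0.4,0,0,0,0],[0,0,-0.7,0,0,0,0],[0,0,-1.2,0,0,0,0],[0,0,-4,0,0,0,0],[0,0,-8,0,0,0,0],[0,4,-8,0,0,0,0],[0,8,-8,2,0,0,0],[0,12,-8,4,0,0,0],[0,15,-8,6,0,0,0],[0,15,-8,6,0,0,0],[0,15,-8,6,0,0,0]]'
python3 - <<'E'
from h import *
for c in('side','top'):
    im=arm.get_image(c)[:,:,::-1];cv2.imwrite(f'pics/{c}13.png',cv2.resize(im[140:300,220:460],None,fx=3.2,fy=3.2,interpolation=cv2.INTER_CUBIC))
    for l in('dish','next_dish','pen'):print(c,l,[(round(d['conf'],2),d['extent']) for d in arm.masks_of(l,c)])
s=st();print(s['clock'],s['position'],s['contact_force'])
E
```

```text
clock: 16.58
position: [559.6, 188.1, 73.1]
ee_rot: [0.55, 0.444, -0.444, -0.55]
contact_force: [-1.9, -1.3, 7.0]
gripper_width: -0.1
73.10565901847626 [-1.31759273 -0.80608841  6.38735742]
clock: 17.83
position: [531.3, 349.7, 152.1]
ee_rot: [-0.549, -0.445, 0.445, 0.55]
contact_force: [0.0, -0.4, 0.6]
gripper_width: 0.2
side dish [(0.94, [283.9, 206.1, 38.2, 20.5])]
side next_dish [(0.72, [333.6, 173.4, 35.3, 14.2])]
side pen [(0.42, [341.7, 190.5, 19.4, 17.3])]
top dish [(0.92, [298.6, 157.9, 43.6, 42.5])]
top next_dish []
top pen [(0.52, [352.6, 207.3, 56.8, 35.4])]
18.2333 [532.99550781 346.42407977 152.70497804] [ 0.44188227 -0.28165554 -0.09296362]
```

View pics/side13.png

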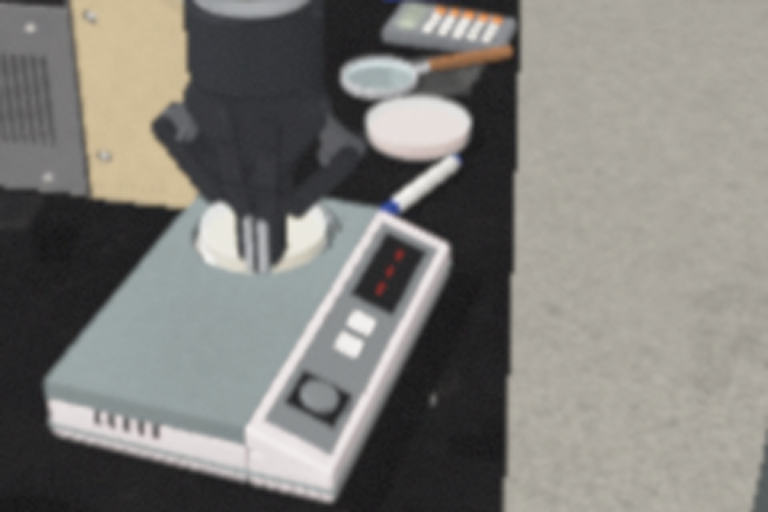

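View pics/top13.png

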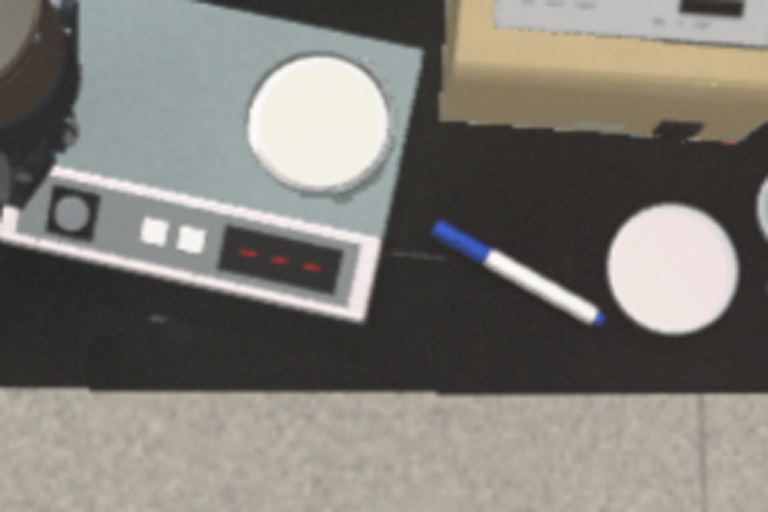

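```bash
python3 - <<'E'
from bench import arm
print(arm.job_done()); print(arm.read_state()['clock'])
E
```

```text
the job is handed in; nothing more can be done
None
the job is handed in; nothing more can be done
```

I handed the job in at about 18 s, with all three steps done in the order asked. No verdict came back.

- **Sliding the dish:** I pushed it along the deck with two half-open fingertips until it met the locator and dropped. In the top picture it is centred in the well. The fingers met its lid at about 58 mm, the height for a dish lying flat in the well.
- **Zero key:** I pressed it along the panel's normal with the fingers shut. The force reached about 7.8 N, past the 4 N at the bottom of its travel, so it went fully in. It was released and looks out again in the later pictures.
- **Lid:** I pressed down until the plate had given about 4 mm. The force averaged 6.4 N at the deepest point, just past the 5 N at the bottom. Then I let it come back up, backed the fingers off about 8 cm and moved the arm away.

**Last checks:** The arm stood clear with no contact force, and in the pictures the other dish and the pen lie where they started.

- **Missed detection:** The network did not find the other dish in the last top picture, though it plainly shows there.
- **Blocked view:** In the last side picture the gripper hides part of the seated dish.
- **Calibration:** My fit of the counter was off by about 2 pixels in the side camera, so I relied on the top camera and on touch.

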